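# Set a tube rack a straightedge's width from the slide warmer

## Robot

A 7-joint arm with a two-finger parallel gripper is mounted at the origin on the work surface. World frame = base frame: x ahead of the robot, y to its left, z up, the work surface at z = 0. Lengths are in m, angles in rad, forces in N, time in s.
With the tool pointing down it reaches from about 0.425 to 0.925 m from the base axis. Payload 6.8 kg.
Tool frame: the origin (TCP) lies between the finger pads; the fingertips stand r.tips_ahead ahead of it and the grasp point (between the pads) lies 5 mm behind it (r.tips_ahead is the distance from the TCP to the fingertips, in m); z points along the fingers, y is the line along which they close (so a half turn about z gives the same grasp; the last joint's range is limited). The gripper opens to 85 mm and grips with 20 to 120 N. Pads are 22 mm wide; open, the fingers measure 114 mm over their backs; the gripper's body (76 mm by 85 mm) begins 54 mm behind the grasp point. The pads swing forward as they close: fully open they stand 13 mm farther back than shut.
Start: joints at [-1.455, 0.477, 0.022, 1.555, -0.011, 1.109, -0.083], TCP at [0.15, 0.658, 0.245] pointing down, gripper open.
Joint ranges: [-2.96, 2.96], [-0.34, 2.1], [-1.41, 1.46], [0.24, 2.44], [-1.37, 4.51], [0.17, 1.92], [-2.96, 2.96]. Speed limits (rad/s): [2.39, 2.39, 3.14, 3.14, 3.14, 3.14, 3.14].

## Interface

Orientations are given as a rotation vector (axis times angle).
In Python, from bench import r gives the robot as it stands.
- The arm moves only by the tool move_arm, never from a script. Its argument "rows" is one flat list of numbers, 4 for each row, row after row: the shift along the tool's x, y, z in cm, then the turn about the tool's z in degrees. In form: [tx, ty, tz, twist, tx, ty, tz, twist, ...]. A call has 1 to 10 rows; each row is the pose to reach, as a shift and turn from the pose commanded when the call began, along the tool's axes at that moment; what a row does not reach only later rows make up. A row lasts 1/8 s, in which the tool goes at most 62.5 mm and 10.7 degrees, less where a joint would pass 70% of its speed; a pose out of reach is approached as far as the arm can. A call with a gripper value outside its range is refused whole. "fingers" is the opening, from 0 (shut) to 1 (fully open), set as the call begins (left out, the last holds). The fingers move at their own pace and stop on an object; "newtons" is the grip in N (left out, the last holds). Time passes only in rows, so rows that repeat a pose let the fingers close. It gives the time, the measured TCP pose, the force, the opening and the grip force at its end, in the units of the state.
- r.get_obs(): the state, without advancing time (a new reading comes with each control period).
- r.grab_frame(name): name is "scene" or "top"; returns the picture (420x560x3 uint8, blue, green, red); there is no depth.
- r.camera_params(name): a dict with "fx", "fy", "cx", "cy" (pixels), "k1" (the pictures are not rectified: a ray, as slopes to the right and down, at radius r is drawn at 1 + k1 r^2 times it, then the intrinsics apply), "world_from_camera" (4x4, takes a point from camera to world coordinates). Camera axes: x right, y down, z forward; pixel columns grow to the right and rows downward; lengths in m; the calibration is good to about 2 mm. A picture is of the moment at which its call begins. camera_params takes no time and is no camera call.
- r.hand_in(): hands the job in; it is judged then, once.
The state is a dict: "clock": time; "joints": joint angles; "qvel": joint speeds; "tau": joint torques, N m; "tcp_pos": TCP position; "orientation": TCP orientation; "contact_force": force on the tool from outside, world axes, zero at the start; "moment": the same for the moment, N m; "grip_width": finger opening in m; "gripper_force": force on a finger pad.
Only numpy, scipy, OpenCV 4.12 (cv2) and the standard library are available. Lean on these libraries where they do the work, as an engineer would, in place of code of your own. Each camera call takes 0.05 s, during which the arm holds its last target. There are 200 camera calls.

## Task

The tube rack should stand parallel to the slide warmer with an air gap of one straightedge width. Take the straightedge off its sloped rest and lay it flat on the bench, handle up, with a long edge flush against the middle of the warmer's plain long face that looks towards the rack, and let go of it; only then bring the rack up so that its long side stands flush against the straightedge's other long edge, roughly centred on it. Leave both there, keep the rack upright and do not disturb the bottle, tip box or beaker.

Things in the scene. Friction and masses are not known exactly. Their poses are not given: they have to be found in the camera images.
- straightedge: Loose aluminium bar 64 (x) x 200 (y) x 6 (z) mm, 0.22 kg, with a black upright handle fin at its middle: 12 mm thick (x), 70 long (y), its top at z 34 mm. Origin: centre of the bar's underside; z points to the handle side, y along the bar; long edges at x = +-32 mm. Starts on the sloped rest, z axis leaning 35 degrees from vertical to the rest's -x side (towards the robot).
- rest: Fixed dark steel sloped rest, 220 mm wide (y), sloping 35 degrees down to its -x side, with a 6 mm high ledge at the lower edge that holds the straightedge. Origin on the bench under its middle; the slope's surface is 55 mm above the bench there. Overall about 76 mm deep, 82 mm high at the back.
- slide_warmer: Fixed low cream-coloured slide warmer with glass slides on its top: a box 160 (x) x 260 (y) x 40 (z) mm, upright faces down to the bench. Origin: centre of its underside. Its plain working face is the long face at x = -80 mm, running along y; the other long face has a knob.
- warmer_face (a point): Middle of the foot of the warmer's working face, at bench level; axes as the warmer's: -x points out of the face, y along it.
- rack: Loose white tube rack, a box 50 (x) x 160 (y) x 60 (z) mm, 0.3 kg; four blue-capped tubes at either end stand 16 mm above its top; the solid 50 mm long bridge at its middle can be gripped across x. Origin: centre of its underside; long sides at x = +-25 mm. Starts on the bench in front of the warmer's working face.
- bottle: Bystander: amber bottle, 64 mm across, 130 mm high, origin under its centre.
- tip_box: Bystander: grey pipette-tip box with a clear lid, 85 x 120 x 65 mm, origin under its centre.
- beaker: Bystander: glass beaker, 70 mm across, 85 mm high, origin under its centre.
There are look-alikes about, which are no part of the job. Leave any green, pink or red look-alike of the rack alone.

How it is judged:
On the way:
1. the straightedge lies flat and released with a long edge flush against the warmer's working face, while the rack still stands clear of it by 10 mm or more (x of straightedge in the frame of warmer_face between -0.035 and -0.029 m and y of straightedge in the frame of warmer_face between -0.05 and 0.05 m and angle between the y axis of straightedge and the y axis of slide_warmer, either way round below 0.022 rad and height (world z) of straightedge below 0.004 m and angle between straightedge's own z axis and vertical below 0.03 rad and contact force between the fingers and straightedge below 0.3 N and x of rack in the frame of warmer_face below -0.099 m), for 0.2 s.
At the end, for the whole second after the job is handed in: Straightedge flat on the bench, handle up, within 3 mm of the warmer's working face, parallel within 0.022 rad, centred within 50 mm; rack upright, its long side within 3 mm of the other long edge, parallel within 0.026 rad, centred within 50 mm; both released and at rest (x of straightedge in the frame of warmer_face between -0.035 and -0.029 m and y of straightedge in the frame of warmer_face between -0.05 and 0.05 m and angle between the y axis of straightedge and the y axis of slide_warmer, either way round below 0.022 rad and height (world z) of each of straightedge, rack below 0.004 m and angle between each of straightedge, rack's own z axis and vertical below 0.03 rad and contact force between the fingers and straightedge below 0.3 N and x of rack in the frame of warmer_face below -0.084 m and x of rack in the frame of straightedge between -0.06 and 0.06 m and y of rack in the frame of straightedge between -0.05 and 0.05 m and angle between the y axis of rack and the y axis of straightedge, either way round below 0.026 rad and linear speed of each of straightedge, rack below 0.01 m/s); the robot touches nothing.
It fails at once if a bystander (bottle, tip box or beaker) is moved more than 30 mm (distance of any of bottle, tip_box, beaker from where it was at the start of the episode above 0.03 m).
It fails at once if the rack is tipped more than 0.5 rad (angle between rack's own z axis and vertical above 0.5 rad).
It also fails if it takes over 64 s, if anything falls off the work surface, if the arm or the gripper's body presses on something with over 40 N, if the wrist force passes 120 N, or if a joint passes its speed limit or range.

## Working session

There is one attempt and no reset: what is moved stays moved. The work goes in short steps, Python scripts to look and compute and a tool call to move; the robot and the scene stay as the last step left them, time stands still between calls to the robot, and variables do not carry over. Pictures are saved under pics/ and viewed, at most 11 in all, crops included, and the job is handed in when it is done.

Besides the shell and the picture viewer there is one more tool, called after "Emit:" as name(argument=value, ...) on one line, values as JSON. move_arm: Moves the arm, as the interface text tells. Its arguments: {"type":"object","properties":{"rows":{"type":"array"},"fingers":{"type":"number"},"newtons":{"type":"number"}},"required":["rows"]}

```bash
mkdir -p pics; cat > h.py <<'E'
from bench import r
import numpy as np, cv2
from scipy.spatial.transform import Rotation as R
def ray(n,u,v):
    c=r.camera_params(n);T=np.array(c["world_from_camera"])
    K=np.array([[c["fx"],0,c["cx"]],[0,c["fy"],c["cy"]],[0,0,1.]])
    p=cv2.undistortPoints(np.array([[[u,v]]],float),K,np.array([c["k1"],0,0,0,0.]))[0,0] if 0 else None
    a=np.array([(u-c["cx"])/c["fx"],(v-c["cy"])/c["fy"]]);b=a.copy()
    for _ in range(30): b=a/(1+c["k1"]*(b@b))
    return T[:3,3],T[:3,:3]@np.array([b[0],b[1],1])
def pt(n,u,v,z=0):
    o,d=ray(n,u,v);return o+d*(z-o[2])/d[2]
def px(n,P):
    c=r.camera_params(n);T=np.array(c["world_from_camera"])
    q=T[:3,:3].T@(np.array(P)-T[:3,3]);s=q[:2]/q[2];s=s*(1+c["k1"]*(s@s))
    return np.array([c["fx"]*s[0]+c["cx"],c["fy"]*s[1]+c["cy"]])
E
sed -i '/undistortPoints/d;/K=np/d' h.py
python3 - <<'E'
from h import *
for n in("scene","top"):
    cv2.imwrite(f"pics/{n}0.png",cv2.resize(r.grab_frame(n),(800,600),interpolation=cv2.INTER_CUBIC))
    c=r.camera_params(n);print(n,np.round(c["world_from_camera"],3).tolist(),c["fx"],c["k1"])
print(r.get_obs(),r.tips_ahead)
E
```

```text
scene [[-0.784, 0.416, -0.461, 1.06], [0.621, 0.532, -0.577, 0.626], [0.005, -0.738, -0.675, 0.842], [0.0, 0.0, 0.0, 1.0]] 418.1176188284321 -0.1312218261933191
top [[0.02, -0.99, 0.136, 0.318], [-1.0, -0.021, -0.01, -0.029], [0.013, -0.136, -0.991, 1.385], [0.0, 0.0, 0.0, 1.0]] 494.6814324943322 -0.10138985976469736
{'clock': 0.1, 'joints': array([-1.45511122,  0.47773552,  0.02235349,  1.55638508, -0.01151158,
        1.10929676, -0.08310304]), 'qvel': array([ 0.00017867, -0.00261844,  0.00051374, -0.00365412, -0.00044193,
        0.00099949, -0.00137184]), 'tau': array([ 4.88338716e-03, -5.97766864e+01,  1.61397200e+00, -2.81956959e+01,
        1.28246288e-02,  5.04791082e-03, -3.73348200e-06]), 'tcp_pos': array([0.14969418, 0.65764957, 0.24439728]), 'orientation': array([-3.50776879e-01, -3.12187594e+00,  2.66243592e-03]), 'contact_force': array([-0.08694239, -0.14793245,  0.11772458]), 'moment': array([0.02453112, 0.00741459, 0.04015641]), 'gripper_force': 0.0, 'grip_width': 0.0856638748934319} 0.014
```

View pics/scene0.png

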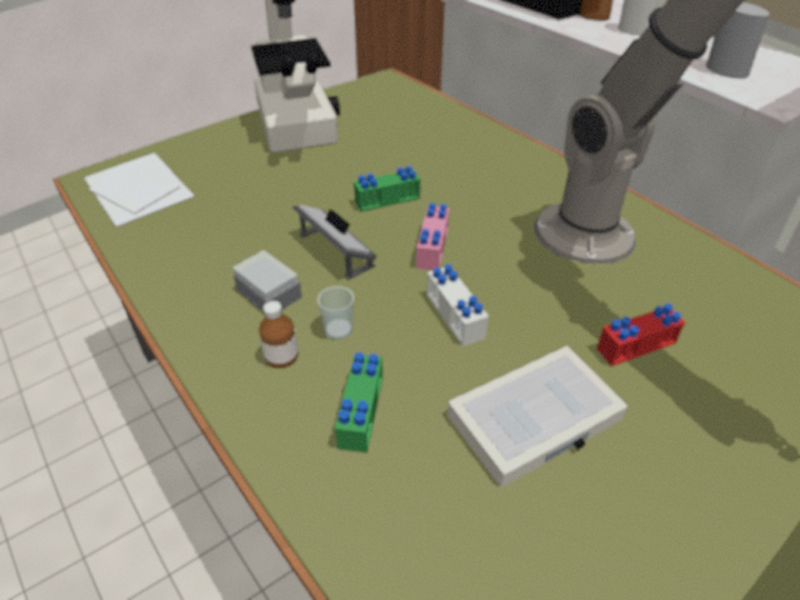

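View pics/top0.png

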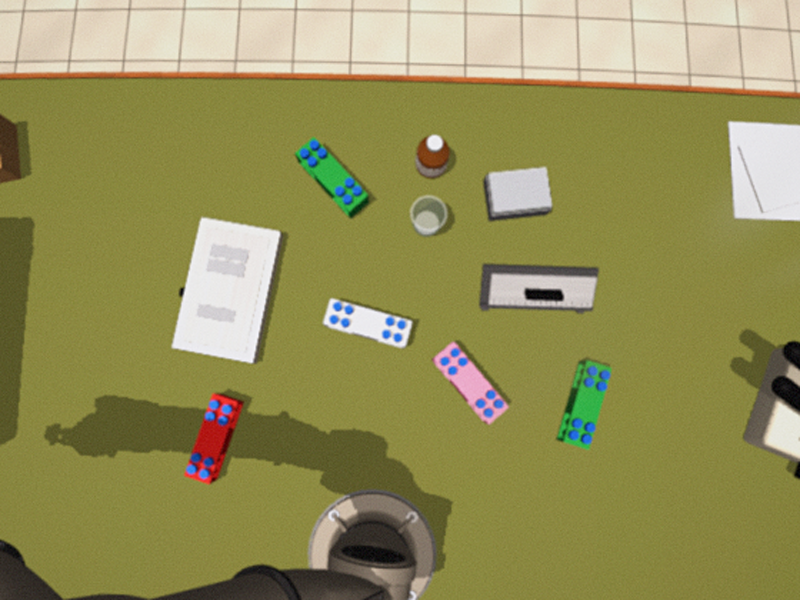

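Top view (800×600 px): warmer at (228,290), with its knob on the left (182,292), so the working face is the right-hand one. Straightedge on its rest at (540,287), handle at (544,295). Beaker (429,215), bottle (433,155), tip box (519,192).

Rack candidates: white (367,322), green (332,177), green (585,403), pink (471,382), red (213,438). Only the white one at (367,322) fits, because it is white and stands in front of the working face. I'll confirm it in a crop.

```bash
cat > meas.py <<'E'
from h import *
def masks(im):
    hsv=cv2.cvtColor(im,cv2.COLOR_BGR2HSV);return hsv
def quad(m):
    cs,_=cv2.findContours(m,cv2.RETR_EXTERNAL,cv2.CHAIN_APPROX_NONE)
    out=[]
    for c in cs:
        if cv2.contourArea(c)>250:
            out.append((cv2.contourArea(c),c))
    return out
E
python3 - <<'E'
from meas import *
im=r.grab_frame("top");cv2.imwrite("pics/raw_top.png",im);sc=r.grab_frame("scene");cv2.imwrite("pics/raw_scene.png",sc)
h=cv2.cvtColor(im,cv2.COLOR_BGR2HSV)
m=((h[...,1]<75)&(h[...,2]>90)).astype(np.uint8)*255
m[:70]=0;m[340:]=0
for a,c in quad(m):
    rc=cv2.minAreaRect(c);print(a,np.round(rc[0],1),np.round(rc[1],1),round(rc[2],1))
    b=cv2.boxPoints(rc)
    for z in(0,.04,.06): print(z,[np.round(pt("top",*p,z)[:2],3).tolist() for p in b])
a=cv2.resize(im[140:280,110:430],(800,350),interpolation=cv2.INTER_CUBIC)
cv2.imwrite("pics/crop.png",a)
a=sc[120:260,190:360];cv2.imwrite("pics/crop2.png",cv2.resize(a,(728,600),interpolation=cv2.INTER_CUBIC))
E
```

```text
1225.0 [545.  298.4] [42.4 37.7] 20.0
0 [[0.219, -0.73], [0.32, -0.772], [0.278, -0.895], [0.177, -0.851]]
0.04 [[0.222, -0.71], [0.319, -0.751], [0.279, -0.87], [0.181, -0.827]]
0.06 [[0.223, -0.7], [0.319, -0.74], [0.28, -0.857], [0.183, -0.816]]
322.5 [329.6 267. ] [24.6 18.1] 48.8
0 [[0.34, -0.145], [0.374, -0.183], [0.323, -0.228], [0.289, -0.191]]
0.04 [[0.339, -0.142], [0.372, -0.178], [0.323, -0.223], [0.29, -0.186]]
0.06 [[0.339, -0.14], [0.371, -0.176], [0.323, -0.22], [0.291, -0.184]]
1210.0 [257.  225.8] [61.2 21.4] 15.7
0 [[0.435, 0.109], [0.493, 0.095], [0.45, -0.072], [0.392, -0.057]]
0.04 [[0.431, 0.105], [0.488, 0.091], [0.446, -0.071], [0.39, -0.056]]
0.06 [[0.43, 0.103], [0.486, 0.089], [0.444, -0.07], [0.389, -0.056]]
1676.0 [379.1 203.7] [75.3 25.9] 2.9
0 [[0.479, -0.217], [0.553, -0.221], [0.547, -0.438], [0.472, -0.433]]
0.04 [[0.474, -0.212], [0.546, -0.215], [0.54, -0.426], [0.468, -0.421]]
0.06 [[0.472, -0.209], [0.543, -0.213], [0.537, -0.42], [0.466, -0.415]]
5455.0 [158.6 202.5] [60.4 96.3] 11.9
0 [[0.384, 0.406], [0.656, 0.365], [0.623, 0.192], [0.353, 0
[... 203 characters left out ...]
.703, -0.133], [0.623, -0.134], [0.621, -0.063]]
0.04 [[0.69, -0.06], [0.692, -0.13], [0.614, -0.131], [0.613, -0.062]]
0.06 [[0.684, -0.06], [0.686, -0.129], [0.61, -0.13], [0.608, -0.061]]
1273.0 [363.  133.6] [31.2 44.2] 84.1
0 [[0.755, -0.213], [0.773, -0.343], [0.679, -0.35], [0.662, -0.222]]
0.04 [[0.742, -0.208], [0.759, -0.333], [0.669, -0.341], [0.652, -0.217]]
0.06 [[0.736, -0.205], [0.753, -0.329], [0.664, -0.336], [0.647, -0.214]]
3212.5 [534.  119.5] [69. 50.] 90.0
0 [[0.884, -0.732], [0.893, -0.896], [0.675, -0.878], [0.669, -0.719]]
0.04 [[0.868, -0.712], [0.877, -0.871], [0.664, -0.853], [0.659, -0.699]]
0.06 [[0.86, -0.702], [0.868, -0.859], [0.659, -0.841], [0.654, -0.689]]
```

View pics/crop.png

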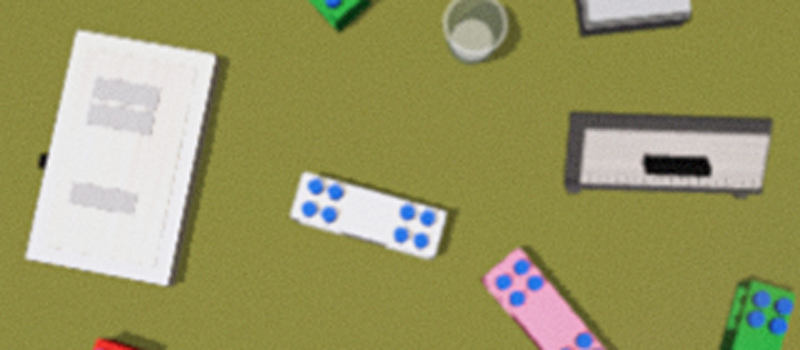

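View pics/crop2.png

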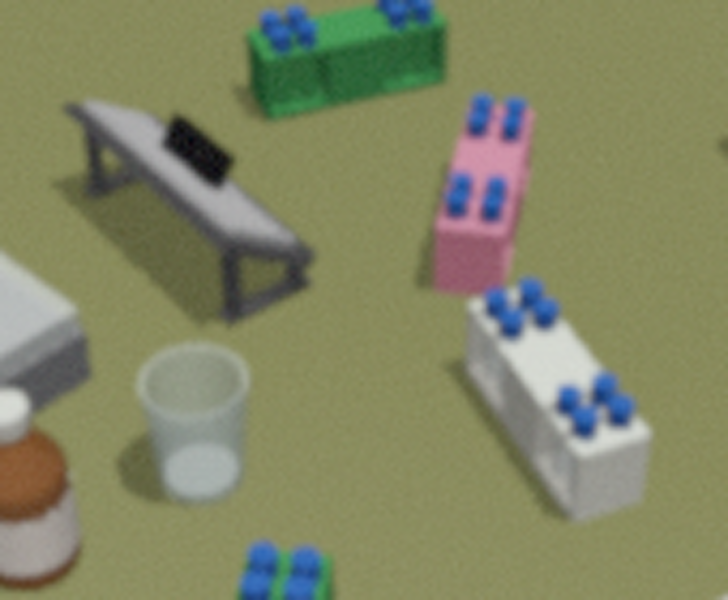

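The crop confirms the white rack at top-view (367,322) as the target. The straightedge is on its rest with its fin facing the robot. Next come precise measurements.

```bash
cat > meas.py <<'E'
from h import *
def blob(m,near,amin=30):
    cs,_=cv2.findContours(m.astype(np.uint8),cv2.RETR_EXTERNAL,cv2.CHAIN_APPROX_NONE)
    cs=[c for c in cs if cv2.contourArea(c)>amin]
    return min(cs,key=lambda c:np.hypot(*(np.array(cv2.minAreaRect(c)[0])-near)))
def wquad(n,c,z):
    "contour points cast onto the plane z, min area rect in world mm"
    P=np.array([pt(n,*p,z)[:2] for p in c[:,0].astype(float)],np.float32)*1000
    rc=cv2.minAreaRect(P);return P,rc
def tri(u1,u2):
    o,d=ray("top",*u1);p,e=ray("scene",*u2)
    A=np.c_[d,-e];t=np.linalg.lstsq(A,p-o,rcond=None)[0]
    a=o+d*t[0];b=p+e*t[1];return (a+b)/2,np.linalg.norm(a-b)
E
python3 - <<'E'
from meas import *
im=cv2.imread("pics/raw_top.png");sc=cv2.imread("pics/raw_scene.png")
h=cv2.cvtColor(im,cv2.COLOR_BGR2HSV);hs=cv2.cvtColor(sc,cv2.COLOR_BGR2HSV)
# warmer top
c=blob((h[...,1]<75)&(h[...,2]>150),(158,202),3000)
P,rc=wquad("top",c,.04);print("warmer",rc,cv2.boxPoints(rc).round(1).tolist())
# working-face edge: contour points by line fit on face side
b=cv2.boxPoints(rc);lo=b[np.argsort(b[:,1])]
e=lo[:2];d=e[1]-e[0];d/=np.linalg.norm(d);nn=np.array([-d[1],d[0]])
s=P-e[0];k=(abs(s@nn)<8)&(s@d*np.sign((e[1]-e[0])@d)>25)&((s@d)<np.linalg.norm(e[1]-e[0])-25)
l=cv2.fitLine(P[k],cv2.DIST_HUBER,0,.01,.01).ravel();print("face top edge",l,np.degrees(np.arctan2(l[1],l[0])))
# rack
m=(((h[...,1]<75)&(h[...,2]>150))|((h[...,0]>100)&(h[...,0]<125)&(h[...,1]>100)))
c=blob(m,(257,225),800);P,rc=wquad("top",c,.06);print("rack",rc,cv2.boxPoints(rc).round(1).tolist())
# bar (bright) on plane z~.055
bar=(h[...,1]<75)&(h[...,2]>130);bar[180:220,330:430]|=h[180:220,330:430,2]<35
c=blob(bar,(381,203),500);P,rc=wquad("top",c,.055);print("bar",rc,cv2.boxPoints(rc).round(1).tolist())
c1=blob(h[...,2]<40,(381,206),20);c2=blob(hs[...,2]<45,(237,155),20)
r1=cv2.minAreaRect(c1);r2=cv2.minAreaRect(c2);print("fin px",r1,r2)
print(tri(r1[0],r2[0]))
P,rc=wquad("top",c1,.07);print("fin",rc,cv2.boxPoints(rc).round(1).tolist())
# sanity: dump value rows across bar
print(h[185:225,365,2].tolist(),h[185:225,381,2].tolist())
print(h[206,320:420,2].tolist())
E
```

```text
warmer ((498.7662353515625, 292.084716796875), (163.0540771484375, 263.2550964355469), 80.82158660888672) [[355.79998779296875, 232.60000610351562], [615.7000122070312, 190.60000610351562], [641.7000122070312, 351.6000061035156], [381.79998779296875, 393.6000061035156]]
face top edge [ 9.8673201e-01 -1.6235761e-01  4.8527679e+02  2.1356627e+02] -9.343766
rack ((436.426025390625, 17.575241088867188), (163.0586700439453, 56.5587158203125), 75.06909942626953) [[388.1000061035156, -53.900001525878906], [442.70001220703125, -68.5], [484.79998779296875, 89.0999984741211], [430.1000061035156, 103.5999984741211]]
bar ((506.72796630859375, -316.8061218261719), (207.38693237304688, 62.00053024291992), 89.43588256835938) [[474.70001220703125, -420.20001220703125], [536.7000122070312, -420.79998779296875], [538.7000122070312, -213.39999389648438], [476.79998779296875, -212.8000030517578]]
fin px ((380.5, 206.0), (6.0, 25.0), 90.0) ((235.71177673339844, 154.75294494628906), (16.161319732666016, 6.507914066314697), 40.601295471191406)
(array([ 0.49592011, -0.315251  ,  0.06716493]), np.float64(0.0
[... 424 characters left out ...]
, 86, 114, 138, 141, 140, 134, 139, 145, 142, 145] [124, 83, 74, 75, 82, 77, 84, 123, 185, 206, 213, 209, 214, 218, 210, 215, 206, 130, 32, 4, 9, 21, 10, 22, 32, 124, 190, 212, 203, 145, 88, 94, 133, 146, 142, 142, 141, 138, 140, 142]
[143, 142, 142, 140, 144, 143, 146, 142, 140, 143, 142, 149, 137, 141, 142, 117, 85, 81, 79, 78, 68, 86, 133, 190, 213, 210, 216, 210, 210, 213, 209, 210, 212, 213, 214, 216, 211, 214, 210, 218, 217, 210, 214, 219, 216, 220, 194, 125, 38, 9, 10, 16, 19, 17, 20, 21, 19, 15, 20, 23, 14, 21, 12, 18, 26, 18, 18, 6, 21, 18, 16, 14, 6, 47, 141, 209, 217, 214, 212, 216, 215, 212, 213, 213, 213, 208, 212, 211, 211, 213, 209, 215, 212, 208, 208, 180, 140, 136, 137, 141]
```

```bash
cat > go.py <<'E'
from h import *
import sys
def state():
    o=r.get_obs();return o,np.array(o["tcp_pos"]),R.from_rotvec(o["orientation"])
def rel(*targets):
    "targets (x,y,z mm, yaw of tool y deg) -> rows in cm, deg"
    o,p,Q=state();M=Q.as_matrix();yaw=np.degrees(np.arctan2(M[1,1],M[0,1]))
    print("t",round(o["clock"],2),"tcp",(p*1000).round(1),"yaw",round(yaw,2),"z",M[:,2].round(3),"q",np.round(o["joints"],2),"w",round(o["grip_width"]*1000,1),"tips",r.tips_ahead)
    for x,y,z,w in targets:
        d=M.T@(np.array([x,y,z])/1000-p)*100
        print((x,y,z,w),"->",d.round(2),"twist",round((yaw-w+90)%180-90,2))
E
python3 -c "
from go import *
rel((500,400,240,90),(570,100,240,90),(497,-316,240,90),(497,-316,130,90))"
```

```text
t 0.2 tcp [149.8 657.9 244.7] yaw 77.18 z [-0.    -0.001 -1.   ] q [-1.46  0.48  0.02  1.56 -0.01  1.11 -0.08] w 84.9 tips 0.014
(500, 400, 240, 90) -> [-39.87 -17.37   0.49] twist -12.82
(570, 100, 240, 90) -> [-53.36 -45.07   0.53] twist -12.82
(497, -316, 240, 90) -> [-55.47 -87.25   0.57] twist -12.82
(497, -316, 130, 90) -> [-55.47 -87.24  11.57] twist -12.82
```

Emit:
move_arm(rows=[-39.9,-17.4,0.5,-12.8,-39.9,-17.4,0.5,-12.8,-39.9,-17.4,0.5,-12.8,-39.9,-17.4,0.5,-12.8,-39.9,-17.4,0.5,-12.8,-39.9,-17.4,0.5,-12.8,-53.4,-45.1,0.5,-12.8,-53.4,-45.1,0.5,-12.8,-53.4,-45.1,0.5,-12.8,-53.4,-45.1,0.5,-12.8], fingers=0.8)

```text
clock: 1.45
tcp_pos: [0.5354, 0.198, 0.2405]
orientation: [0.001, 3.141, 0.0]
contact_force: [0.7, -0.2, 0.3]
grip_width: 0.0682
gripper_force: 0.0
```

```bash
python3 -c "
from go import *
rel((570,100,240,90),(497,-316,240,90),(497,-316,130,90))"
```

```text
t 1.45 tcp [535.4 198.  240.5] yaw 89.98 z [ 0.  0. -1.] q [-0.59  0.31  0.16  1.82 -0.06  1.01  1.16] w 68.2 tips 0.014
(570, 100, 240, 90) -> [-3.47 -9.8   0.05] twist -0.02
(497, -316, 240, 90) -> [ 3.820e+00 -5.141e+01  5.000e-02] twist -0.02
(497, -316, 130, 90) -> [  3.82 -51.41  11.05] twist -0.02
```

Emit:
move_arm(rows=[-2.5,-10,0,0,-2.5,-10,0,0,3.8,-51.4,0,0,3.8,-51.4,0,0,3.8,-51.4,0,0,3.8,-51.4,0,0,3.8,-51.4,0,0,3.8,-51.4,0,0,3.8,-51.4,8,0,3.8,-51.4,11,0], fingers=1.0)

```text
clock: 2.7
tcp_pos: [0.4964, -0.3168, 0.1299]
orientation: [0.005, 3.14, -0.003]
contact_force: [1.2, 0.8, -0.8]
grip_width: 0.0854
gripper_force: 0.0
```

```bash
python3 -c "
from go import *
rel((497,-316,130,90),(497,-316,85,90),(497,-316,73,90))
im=r.grab_frame('top')
cv2.imwrite('pics/c3.png',cv2.resize(im[150:260,310:450],(760,597),interpolation=cv2.INTER_CUBIC))
"
```

```text
t 2.7 tcp [ 496.4 -316.8  129.9] yaw 89.8 z [ 0.002 -0.002 -1.   ] q [ 0.2   0.49  0.35  1.89 -0.22  0.8   2.23] w 85.4 tips 0.014
(497, -316, 130, 90) -> [-0.06  0.08 -0.01] twist -0.2
(497, -316, 85, 90) -> [-0.05  0.08  4.49] twist -0.2
(497, -316, 73, 90) -> [-0.04  0.09  5.69] twist -0.2
```

View pics/c3.png

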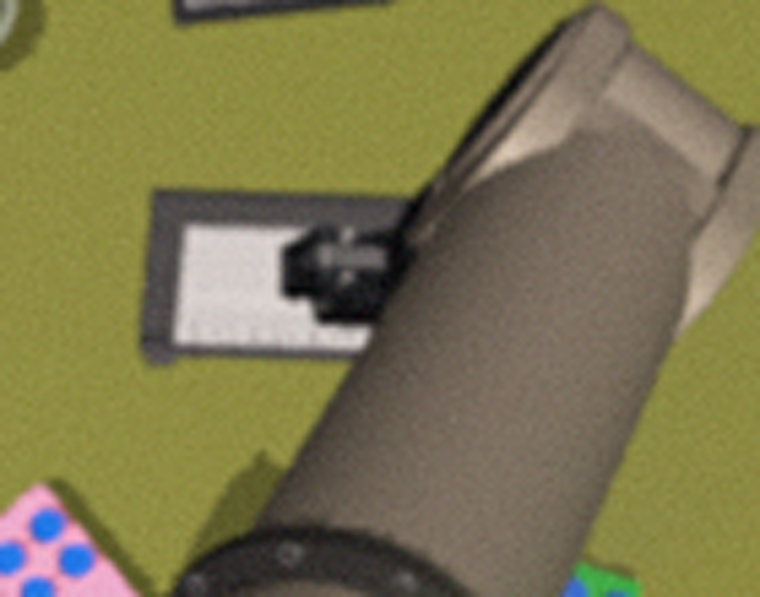

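The gripper sits over the fin as planned, though it hides the fin in the picture. I'll descend and check the force.

Emit:
move_arm(rows=[0,0,3,0,0,0,4.5,0,0,0,5.5,0,0,0,5.5,0])

```text
clock: 3.25
tcp_pos: [0.497, -0.3137, 0.0757]
orientation: [-0.0, 3.142, 0.0]
contact_force: [-0.1, -0.3, -0.1]
grip_width: 0.0851
gripper_force: 0.0
```

Emit:
move_arm(rows=[0,0,0,0,0,0,0,0,0,0,0,0,0,0,0,0], fingers=0.6, newtons=25)

```text
clock: 3.75
tcp_pos: [0.4975, -0.3141, 0.0767]
orientation: [0.0, 3.14, -0.001]
contact_force: [-0.2, 2.4, 5.7]
grip_width: 0.0694
gripper_force: 28.9
```

Emit:
move_arm(rows=[0,0,-1,0,0,0,-3,0,0,0,-6,0,0,0,-12,0,0,0,-12,0], newtons=40)

```text
clock: 4.38
tcp_pos: [0.4991, -0.3159, 0.2006]
orientation: [0.002, 3.133, -0.006]
contact_force: [0.7, -0.6, -2.3]
grip_width: 0.0687
gripper_force: 47.3
```

```bash
python3 -c "
from go import *
rel((505,-100,200,90),(478,175,200,-9.3),(478,170,60,-9.3))
im=r.grab_frame('scene')
cv2.imwrite('pics/c4.png',cv2.resize(im[70:220,170:340],(680,600),interpolation=cv2.INTER_CUBIC))
"
```

```text
t 4.38 tcp [ 499.1 -315.9  200.6] yaw 89.94 z [ 0.008 -0.004 -1.   ] q [ 0.16  0.4   0.38  1.84 -0.18  0.93  2.19] w 68.7 tips 0.014
(505, -100, 200, 90) -> [-0.57 21.59 -0.03] twist -0.06
(478, 175, 200, -9.3) -> [ 2.16 49.09 -0.16] twist -80.76
(478, 170, 60, -9.3) -> [ 2.28 48.65 13.84] twist -80.76
```

View pics/c4.png

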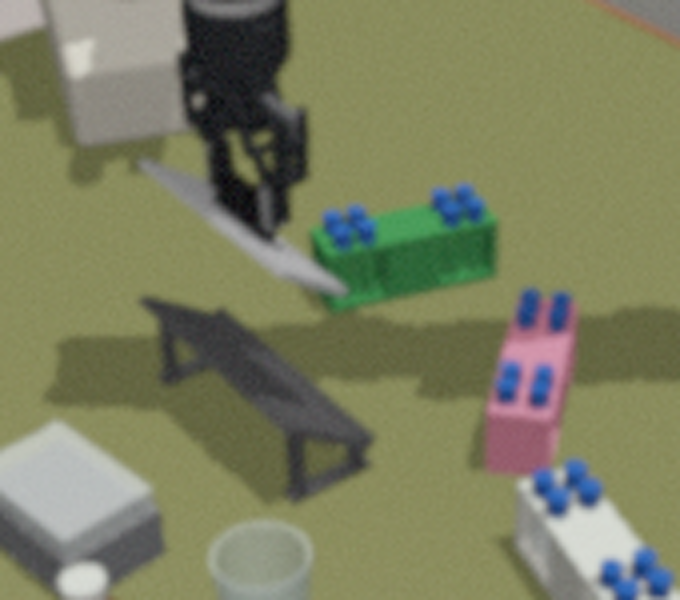

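Emit:
move_arm(rows=[0.5,6,0,10,1,12,0,20,1,18,0,30,1,24,0,40,1.2,30,0,50,1.5,36,0,60,1.8,42,0,70,2.1,48.3,0,80,2.1,48.3,0,90,2.1,48.3,0,99.3])

```text
clock: 5.68
tcp_pos: [0.4743, 0.1725, 0.194]
orientation: [-2.363, -2.069, 0.003]
contact_force: [-0.3, -1.1, -1.6]
grip_width: 0.0687
gripper_force: 47.2
```

Emit:
move_arm(rows=[0,0,6,0,0,0,12,0,0,0,13,0,0,0,13,0])

```text
clock: 6.18
tcp_pos: [0.4759, 0.1686, 0.0656]
orientation: [-2.364, -2.069, 0.002]
contact_force: [0.9, -0.5, -1.4]
grip_width: 0.0685
gripper_force: 47.9
```

```bash
python3 -c "
from go import *
rel((478.3,167.7,70,-9.3),(478.3,167.7,45,-9.3),(478.3,167.7,30,-9.3))
im=r.grab_frame('scene')
cv2.imwrite('pics/c5.png',cv2.resize(im[180:340,270:440],(638,600),interpolation=cv2.INTER_CUBIC))
"
```

```text
t 6.17 tcp [475.9 168.6  65.6] yaw -7.62 z [-0.001 -0.001 -1.   ] q [-0.8   0.5   0.43  2.12 -0.36  0.6  -0.26] w 68.5 tips 0.014
(478.3, 167.7, 70, -9.3) -> [-0.06  0.25 -0.44] twist 1.68
(478.3, 167.7, 45, -9.3) -> [-0.06  0.25  2.06] twist 1.68
(478.3, 167.7, 30, -9.3) -> [-0.05  0.25  3.56] twist 1.68
```

View pics/c5.png

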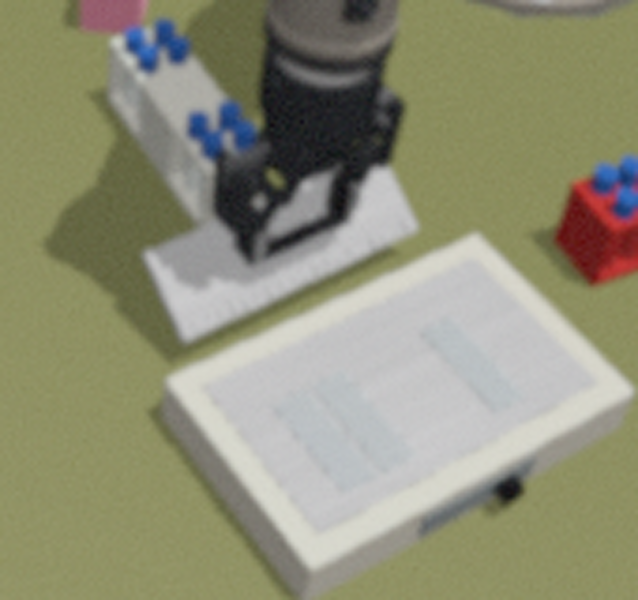

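The bar is held at its 35° tilt with the low edge towards the warmer and well clear of it. I'll lower it and let it roll flat in the pads.

Emit:
move_arm(rows=[0,0.2,1.0,1.7,0,0.2,2.0,1.7,0,0.2,2.4,1.7,0,0.2,2.8,1.7,0,0.2,3.1,1.7], newtons=20)

```text
clock: 6.85
tcp_pos: [0.4777, 0.1666, 0.0372]
orientation: [-2.395, -2.03, 0.002]
contact_force: [-15.9, -13.8, 60.5]
grip_width: 0.0687
gripper_force: 58.3
```

Emit:
move_arm(rows=[0,0,0.3,0,0,0,0.5,0,0,0,0.5,0])

```text
clock: 7.22
tcp_pos: [0.4778, 0.1654, 0.0325]
orientation: [-2.397, -2.03, 0.003]
contact_force: [-12.4, -13.5, 47.3]
grip_width: 0.0684
gripper_force: 64.5
```

Emit:
move_arm(rows=[0,0,-0.2,0,0,0,-0.2,0,0,0,-0.2,0,0,0,-0.2,0], fingers=1.0)

```text
clock: 7.72
tcp_pos: [0.4778, 0.1689, 0.0312]
orientation: [-2.393, -2.035, 0.001]
contact_force: [-0.1, 0.1, -0.4]
grip_width: 0.0855
gripper_force: 0.0
```

Emit:
move_arm(rows=[0,0,-4,0,0,0,-10,0,0,-10,-12,10,0,-16,-14,20,0,-22,-14,20,0,-22,-14,20])

```text
clock: 8.48
tcp_pos: [0.2587, 0.2042, 0.1714]
orientation: [-2.71, -1.588, 0.001]
contact_force: [-0.2, 2.1, 0.9]
grip_width: 0.0852
gripper_force: 0.0
```

```bash
python3 -c "
from go import *
rel((478.3,167.7,170,-9.3))
t=r.grab_frame('top');im=r.grab_frame('scene');cv2.imwrite('pics/t6.png',t);cv2.imwrite('pics/s6.png',im)
a=cv2.resize(t[150:270,110:300],(760,480),interpolation=cv2.INTER_CUBIC)
cv2.imwrite('pics/c6.png',a)
"
```

```text
t 8.47 tcp [258.7 204.2 171.4] yaw -29.26 z [-0. -0. -1.] q [-1.46 -0.04  0.6   2.42  0.03  0.76 -1.39] w 85.2 tips 0.014
(478.3, 167.7, 170, -9.3) -> [ 7.55 20.94  0.13] twist -19.96
```

View pics/c6.png

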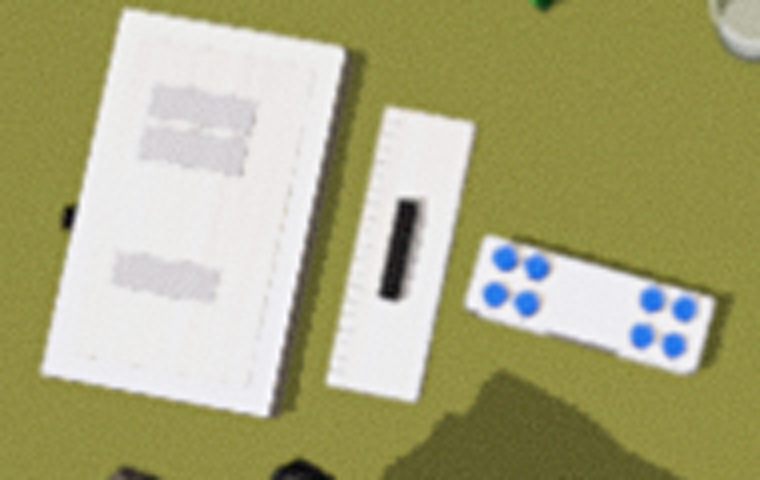

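The bar lies flat with its fin up, parallel to the face and with a gap (crop px 330–385 against the face foot at 280–350). The rack is still clear of it. Measuring the bar.

```bash
cat >> meas.py <<'E'
N=np.array([.162,.987]);D=np.array([.987,-.162]);F=np.array([485.8,213.1])
def wf(p): q=np.array(p)-F;return np.array([q@N,-(q@D)]).round(1)
def linefit(n,c,z,side):
    "fit a line to the contour points of the side with outward normal 'side'"
    P,rc=wquad(n,c,z);b=cv2.boxPoints(rc);ctr=np.array(rc[0]);h=min(rc[1])/2;L=max(rc[1])/2
    t=np.array([-side[1],side[0]])
    k=((P-ctr)@side>h-5)&(abs((P-ctr)@t)<L-15)
    l=cv2.fitLine(P[k],cv2.DIST_HUBER,0,.01,.01).ravel()
    return l,np.degrees(np.arctan(l[1]/l[0]))
def barrack(f="pics/t6.png"):
    h=cv2.cvtColor(cv2.imread(f),cv2.COLOR_BGR2HSV)
    w=(h[...,1]<75)&(h[...,2]>150)
    fin=(h[...,2]<45)
    c=blob(w,(210,213),500);P,rc=wquad("top",c,.006)
    print("bar",np.round(rc[0],1),np.round(rc[1],1),"wf",wf(rc[0]))
    for s in(N,-N):
        l,a=linefit("top",c,.006,s);print("  edge wf",wf(l[2:]),"yaw",round(a,2))
    c=blob(fin,(210,213),20);P,rc=wquad("top",c,.034);print("fin z34",np.round(rc[0],1),np.round(rc[1],1),round(rc[2],1),wf(rc[0]))
E
python3 -c "
from meas import *
barrack()
h=cv2.cvtColor(cv2.imread('pics/t6.png'),cv2.COLOR_BGR2HSV)
c=blob((h[...,1]<75)&(h[...,2]>150),(158,202),3000)
for s in(N,-N):
  l,a=linefit('top',c,.04,s);print('warmer edge wf',wf(l[2:]),'yaw',round(a,2))
"
```

```text
bar [475.8 151.9] [ 67.6 204. ] wf [-62.1  -0. ]
  edge wf [-29.7   0.8] yaw -9.88
  edge wf [-94.5   0.8] yaw -9.76
fin z34 [474.4 149.4] [ 9.5 62.8] 80.3 [-64.7   0.9]
warmer edge wf [159.6  -0.6] yaw -9.31
warmer edge wf [0.3 1.9] yaw -9.21
```

```bash
python3 -c "
from go import *
rel((475.2,151.4,120,80.75),(475.2,151.4,26,80.75))"
```

```text
t 8.57 tcp [256.6 204.2 171.3] yaw -28.96 z [-0.003  0.001 -1.   ] q [-1.46 -0.04  0.6   2.42  0.03  0.76 -1.39] w 85.5 tips 0.014
(475.2, 151.4, 120, 80.75) -> [ 5.96 21.7   5.06] twist 70.29
(475.2, 151.4, 26, 80.75) -> [ 5.97 21.73 14.46] twist 70.29
```

Emit:
move_arm(rows=[6,21.7,3,-10.5,6,21.7,3,-21,6,21.7,3,-31.5,6,21.7,3,-42,6,21.7,3,-52.5,6,21.7,3,-63,6,21.7,3,-73.5,6,21.7,3,-84,6,21.7,3,-94.5,6,21.7,3,-105], fingers=0.4)

```text
clock: 9.82
tcp_pos: [0.4799, 0.15, 0.1411]
orientation: [-0.769, -3.046, 0.001]
contact_force: [0.3, 0.5, 0.9]
grip_width: 0.034
gripper_force: 0.0
```

```bash
python3 -c "
from go import *
rel((475.2,151.4,120,80.75),(475.2,151.4,26,80.75))"
```

```text
t 9.82 tcp [479.9 150.  141.1] yaw 61.67 z [-0.    -0.001 -1.   ] q [-0.75  0.35  0.39  2.08 -0.19  0.75  0.84] w 34.0 tips 0.014
(475.2, 151.4, 120, 80.75) -> [ 0.48 -0.1   2.11] twist -19.08
(475.2, 151.4, 26, 80.75) -> [ 0.48 -0.09 11.51] twist -19.08
```

Emit:
move_arm(rows=[0.5,0,2,-5,0.5,0,2,-5,0.5,0,2,-5])

```text
clock: 10.2
tcp_pos: [0.4756, 0.1525, 0.1217]
orientation: [0.648, 3.074, -0.001]
contact_force: [-0.4, -0.6, 0.6]
grip_width: 0.0342
gripper_force: 0.0
```

```bash
python3 -c "
from go import *
rel((475.2,151.4,80,80.75),(475.2,151.4,26,80.75))"
```

```text
t 10.2 tcp [475.6 152.5 121.7] yaw 66.21 z [ 0. -0. -1.] q [-0.73  0.37  0.36  2.1  -0.2   0.7   0.91] w 34.2 tips 0.014
(475.2, 151.4, 80, 80.75) -> [-0.01 -0.12  4.17] twist -14.54
(475.2, 151.4, 26, 80.75) -> [-0.   -0.12  9.57] twist -14.54
```

So the call ended short and the command was clipped. I'll finish the turn before descending.

Emit:
move_arm(rows=[0,0,2,-8,0,-0.1,4,-14.5,0,-0.1,4.2,-14.5,0,-0.1,4.2,-14.5])

```text
clock: 10.7
tcp_pos: [0.4753, 0.152, 0.0801]
orientation: [0.256, 3.13, 0.0]
contact_force: [-0.3, 0.9, 0.3]
grip_width: 0.0342
gripper_force: 0.0
```

```bash
python3 -c "
from go import *
rel((475.2,151.4,26,80.75))"
```

```text
t 10.7 tcp [475.3 152.   80.1] yaw 80.66 z [ 0.001  0.    -1.   ] q [-0.65  0.44  0.26  2.12 -0.2   0.61  1.16] w 34.2 tips 0.014
(475.2, 151.4, 26, 80.75) -> [ 0.   -0.06  5.41] twist -0.09
```

Emit:
move_arm(rows=[0,-0.1,3,-0.1,0,-0.1,5.4,-0.1,0,-0.1,5.4,-0.1])

```text
clock: 11.08
tcp_pos: [0.4741, 0.1508, 0.0252]
orientation: [-0.25, -3.13, 0.002]
contact_force: [0.1, 0.7, 0.5]
grip_width: 0.0341
gripper_force: 0.0
```

Emit:
move_arm(rows=[0,0,0,0,0,0,0,0,0,0,0,0], fingers=0.0, newtons=20)

```text
clock: 11.45
tcp_pos: [0.4756, 0.1514, 0.0268]
orientation: [0.249, 3.13, 0.002]
contact_force: [-0.9, -0.6, 7.8]
grip_width: 0.0116
gripper_force: 23.6
```

Emit:
move_arm(rows=[0,0.6,0,0,0,1.2,0,0,0,1.8,0,0,0,2.4,0,0,0,2.7,0,0,0,2.7,0,0])

```text
clock: 12.2
tcp_pos: [0.4797, 0.1763, 0.0268]
orientation: [0.251, 3.13, -0.001]
contact_force: [-0.0, -4.5, 9.5]
grip_width: 0.0114
gripper_force: 23.9
```

Emit:
move_arm(rows=[0,0.2,0,0,0,0.4,0,0,0,0.4,0,0])

```text
clock: 12.58
tcp_pos: [0.4803, 0.1799, 0.0268]
orientation: [0.252, 3.13, -0.001]
contact_force: [-0.5, -5.4, 9.1]
grip_width: 0.0115
gripper_force: 24.0
```

Emit:
move_arm(rows=[0,0.15,0,0,0,0.3,0,0,0,0.4,0,0,0,0.4,0,0])

```text
clock: 13.08
tcp_pos: [0.4807, 0.1824, 0.0268]
orientation: [0.253, 3.131, -0.004]
contact_force: [-1.2, -9.5, 12.6]
grip_width: 0.0115
gripper_force: 24.3
```

Emit:
move_arm(rows=[0,0.15,0,0,0,0.3,0,0,0,0.3,0,0])

```text
clock: 13.45
tcp_pos: [0.4808, 0.1825, 0.0268]
orientation: [-0.256, -3.131, 0.009]
contact_force: [-2.4, -16.4, 15.8]
grip_width: 0.0117
gripper_force: 25.0
```

Emit:
move_arm(rows=[0,0,0,0,0,0,0,0,0,-0.2,0,0,0,-0.2,0,0], fingers=0.28)

```text
clock: 13.95
tcp_pos: [0.48, 0.187, 0.0254]
orientation: [-0.247, -3.132, -0.001]
contact_force: [0.2, 0.9, -0.0]
grip_width: 0.0236
gripper_force: 0.0
```

Emit:
move_arm(rows=[0,0,-3,0,0,0,-8,0,0,-6,-13,0,0,-12,-15,5,0,-18,-16,15,0,-24,-16,25,0,-30,-16,35,0,-36,-16,45])

```text
clock: 14.95
tcp_pos: [0.4242, -0.1646, 0.1859]
orientation: [1.434, 2.794, 0.002]
contact_force: [0.9, -0.5, -0.1]
grip_width: 0.0237
gripper_force: 0.0
```

```bash
python3 -c "
from meas import *
from go import rel
t=r.grab_frame('top');cv2.imwrite('pics/t7.png',t)
cv2.imwrite('pics/c7.png',cv2.resize(t[150:270,110:300],(760,480),interpolation=cv2.INTER_CUBIC))
h=cv2.cvtColor(t,cv2.COLOR_BGR2HSV)
m=(((h[...,1]<75)&(h[...,2]>150))|((h[...,0]>100)&(h[...,0]<125)&(h[...,1]>100)))
c=blob(m,(257,225),800);P,rc=wquad('top',c,.06);print('rack',rc)
c=blob(h[...,2]<45,(205,213),20);P,rc=wquad('top',c,.034);print('fin z34',np.round(rc[0],1),np.round(rc[1],1),round(rc[2],1),wf(rc[0]))
rel((436.5,17.6,160,-15))
"
```

```text
rack ((436.1774597167969, 17.45557403564453), (163.4180450439453, 56.97740173339844), 75.06909942626953)
fin z34 [479.1 178.5] [10.3 62.8] 81.0 [-35.3   1. ]
t 15.0 tcp [ 422.  -172.9  186.4] yaw 34.73 z [ 0.002 -0.004 -1.   ] q [-0.33  0.21  0.66  2.16 -0.18  0.82  1.05] w 24.0 tips 0.014
(436.5, 17.6, 160, -15) -> [14.84 12.04  2.58] twist 49.73
```

View pics/c7.png

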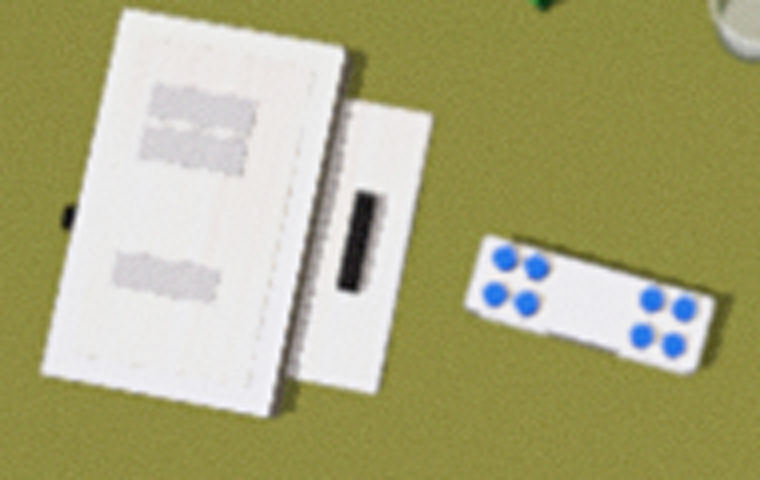

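The straightedge is flush against the face (crop px 290–380) and released, with the rack untouched. Now the rack.

Emit:
move_arm(rows=[3.7,3,0,10,7.4,6,0.6,20,11,9,1.2,30,14.8,12,2.5,40,14.8,12,2.5,49.7,14.8,12,2.5,49.7], fingers=1.0)

```text
clock: 15.75
tcp_pos: [0.4345, 0.0277, 0.1603]
orientation: [2.468, 1.944, -0.001]
contact_force: [0.4, 0.2, 0.6]
grip_width: 0.0853
gripper_force: 0.0
```

```bash
python3 -c "
from go import *
rel((436.4,17.5,110,-15),(436.4,17.5,46,-15))"
```

```text
t 15.75 tcp [434.5  27.7 160.3] yaw -13.56 z [-0. -0. -1.] q [-0.82  0.23  0.7   2.22 -0.22  0.75 -0.2 ] w 85.3 tips 0.014
(436.4, 17.5, 110, -15) -> [-0.95  0.42  5.03] twist 1.44
(436.4, 17.5, 46, -15) -> [-0.95  0.43 11.43] twist 1.44
```

Emit:
move_arm(rows=[-1,0.4,2,1.4,-1,0.4,5,1.4,-1,0.4,5,1.4])

```text
clock: 16.12
tcp_pos: [0.4348, 0.0153, 0.1095]
orientation: [-2.493, -1.91, 0.006]
contact_force: [-0.8, -0.1, -0.6]
grip_width: 0.0853
gripper_force: 0.0
```

```bash
python3 -c "
from go import *
rel((436.4,17.5,46,-15))"
```

```text
t 16.12 tcp [434.8  15.3 109.5] yaw -15.09 z [-0.003 -0.001 -1.   ] q [-0.72  0.34  0.64  2.26 -0.35  0.64 -0.08] w 85.3 tips 0.014
(436.4, 17.5, 46, -15) -> [0.27 0.11 6.35] twist -0.09
```

Emit:
move_arm(rows=[0.2,0.1,3,0,0.2,0.1,6.3,0,0.2,0.1,6.3,0])

```text
clock: 16.5
tcp_pos: [0.4369, 0.0175, 0.0472]
orientation: [-2.493, -1.909, 0.004]
contact_force: [-0.1, 0.1, 0.3]
grip_width: 0.0854
gripper_force: 0.0
```

Emit:
move_arm(rows=[0,0,0,0,0,0,0,0,0,0,0,0,0,0,0,0], fingers=0.3, newtons=35)

```text
clock: 17.0
tcp_pos: [0.4386, 0.0181, 0.0489]
orientation: [2.494, 1.91, 0.003]
contact_force: [-1.3, -0.4, 8.7]
grip_width: 0.0494
gripper_force: 35.0
```

Emit:
move_arm(rows=[0,0,-2,0,0,0,-6,0,0,0,-10,0,0,0,-10,0])

```text
clock: 17.5
tcp_pos: [0.4393, 0.0185, 0.15]
orientation: [2.494, 1.909, 0.009]
contact_force: [0.8, 0.4, -4.3]
grip_width: 0.0497
gripper_force: 40.1
```

```bash
python3 -c "
from go import *
rel((468,104.5,149,80.7),(468,104.5,49,80.7))
print(r.get_obs()['contact_force'])"
```

```text
t 17.5 tcp [439.3  18.5 150. ] yaw -15.13 z [ 0.005  0.003 -1.   ] q [-0.8   0.27  0.73  2.23 -0.27  0.73 -0.15] w 49.7 tips 0.014
(468, 104.5, 149, 80.7) -> [9.05 0.52 0.14] twist 84.17
(468, 104.5, 49, 80.7) -> [ 9.01  0.48 10.14] twist 84.17
[ 0.80549677  0.43204089 -4.31286966]
```

Emit:
move_arm(rows=[2,0,0,-9,4,0,0,-18,6,0.2,0,-27,8,0.4,0,-36,9,0.5,0,-45,9,0.5,0,-54,9,0.5,0,-63,9,0.5,0,-72,9,0.5,0,-81,9,0.5,0,-90])

```text
clock: 18.75
tcp_pos: [0.4648, 0.1033, 0.1462]
orientation: [-0.406, -3.113, 0.001]
contact_force: [-0.8, 0.6, -4.3]
grip_width: 0.0494
gripper_force: 39.9
```

Emit:
move_arm(rows=[0,0,0,-3,0,0,0,-3,0,0,0,-3])

```text
clock: 19.12
tcp_pos: [0.4655, 0.1033, 0.1469]
orientation: [-0.334, -3.123, 0.001]
contact_force: [0.5, -0.5, -3.3]
grip_width: 0.0493
gripper_force: 40.0
```

```bash
python3 -c "
from go import *
rel((468,104.5,60,80.7),(468,104.5,49,80.7))"
```

```text
t 19.12 tcp [465.5 103.3 146.9] yaw 77.77 z [-0.001 -0.    -1.   ] q [-0.61  0.29  0.31  2.13 -0.13  0.74  1.14] w 49.3 tips 0.014
(468, 104.5, 60, 80.7) -> [-0.23  0.17  8.69] twist -2.93
(468, 104.5, 49, 80.7) -> [-0.23  0.17  9.79] twist -2.93
```

Emit:
move_arm(rows=[-0.2,0.1,4,-3,-0.2,0.1,8,-3,-0.2,0.1,9.2,-3,-0.2,0.1,9.5,-3,-0.2,0.1,9.7,-3])

```text
clock: 19.75
tcp_pos: [0.4692, 0.1043, 0.0514]
orientation: [0.251, 3.13, 0.001]
contact_force: [0.6, 0.2, -3.1]
grip_width: 0.0491
gripper_force: 39.9
```

```bash
python3 -c "
from go import *
from meas import wf
rel((473,135,49,80.7));print(wf(r.get_obs()['tcp_pos'][:2]*1000),r.get_obs()['contact_force'])
t=r.grab_frame('scene')
cv2.imwrite('pics/c8.png',cv2.resize(t[180:340,270:440],(638,600),interpolation=cv2.INTER_CUBIC))"
```

```text
t 19.75 tcp [469.2 104.3  51.4] yaw 80.82 z [ 0.002  0.001 -1.   ] q [-0.54  0.47  0.23  2.17 -0.21  0.52  1.26] w 49.1 tips 0.014
(473, 135, 49, 80.7) -> [0.11 3.09 0.25] twist 0.12
[-110.1   -1.2] [ 0.56733192  0.21539365 -3.11664137]
```

View pics/c8.png

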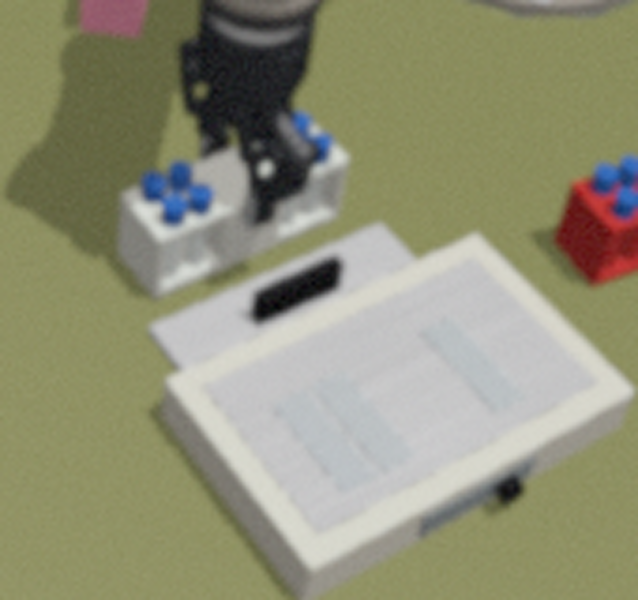

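The rack is held parallel, just above the bench and clear of the bar. I'll set it down lightly and slide it in.

Emit:
move_arm(rows=[0,0,0.2,0,0,0,0.3,0,0,0.6,0.3,0,0,1.2,0.3,0,0,1.8,0.3,0,0,1.8,0.3,0])

```text
clock: 20.55
tcp_pos: [0.4724, 0.1207, 0.049]
orientation: [0.253, 3.129, -0.0]
contact_force: [-0.2, -5.7, 9.0]
grip_width: 0.0494
gripper_force: 41.7
```

Emit:
move_arm(rows=[0,0.15,0,0,0,0.3,0,0,0,0.3,0,0])

```text
clock: 20.92
tcp_pos: [0.4727, 0.1226, 0.049]
orientation: [0.255, 3.129, -0.002]
contact_force: [-1.1, -7.6, 10.9]
grip_width: 0.0492
gripper_force: 41.8
```

Emit:
move_arm(rows=[0,0.1,0,0,0,0.2,0,0,0,0.3,0,0,0,0.3,0,0])

```text
clock: 21.42
tcp_pos: [0.4732, 0.1254, 0.049]
orientation: [0.255, 3.129, -0.002]
contact_force: [-1.1, -7.4, 11.7]
grip_width: 0.049
gripper_force: 42.0
```

Emit:
move_arm(rows=[0,0.1,0,0,0,0.2,0,0,0,0.2,0,0])

```text
clock: 21.8
tcp_pos: [0.4732, 0.1258, 0.049]
orientation: [0.258, 3.13, -0.004]
contact_force: [-2.0, -12.8, 15.5]
grip_width: 0.049
gripper_force: 42.3
```

Emit:
move_arm(rows=[0,0.1,0,0,0,0.2,0,0,0,0.2,0,0])

```text
clock: 22.18
tcp_pos: [0.4732, 0.1261, 0.0491]
orientation: [0.26, 3.13, -0.007]
contact_force: [-3.8, -16.8, 18.5]
grip_width: 0.0491
gripper_force: 42.7
```

Flush: the force rises with no further motion. Releasing straight, then going up.

Emit:
move_arm(rows=[0,0,0,0,0,0,0,0,0,-0.3,0,0,0,-0.3,0,0], fingers=0.85)

```text
clock: 22.68
tcp_pos: [0.4721, 0.1288, 0.0475]
orientation: [-0.251, -3.132, -0.0]
contact_force: [-0.0, -0.1, -0.4]
grip_width: 0.0727
gripper_force: 0.0
```

Emit:
move_arm(rows=[0,0,-3,0,0,0,-8,0,0,-4,-13,0,0,-10,-15,0,0,-16,-15,0,0,-22,-15,0,0,-28,-15,0,0,-28,-15,0])

```text
clock: 23.68
tcp_pos: [0.4262, -0.1521, 0.1978]
orientation: [0.264, 3.13, -0.002]
contact_force: [-0.9, 0.4, 0.3]
grip_width: 0.0725
gripper_force: 0.0
```

```bash
python3 -c "
from meas import *
t=r.grab_frame('top');cv2.imwrite('pics/c9.png',cv2.resize(t[150:270,110:300],(760,480),interpolation=cv2.INTER_CUBIC))
h=cv2.cvtColor(t,cv2.COLOR_BGR2HSV)
c=blob(h[...,2]<45,(205,213),20);P,rc=wquad('top',c,.034);print('fin',np.round(rc[0],1),round(rc[2],1),wf(rc[0]))
b=(h[...,0]>100)&(h[...,0]<125)&(h[...,1]>100);q=[]
for cc in cv2.findContours(b.astype(np.uint8),0,1)[0]:
    m=cv2.moments(cc)
    if m['m00']>8: 
        w=wf(pt('top',m['m10']/m['m00'],m['m01']/m['m00'],.076)[:2]*1000)
        if abs(w[0]+89)<40 and abs(w[1])<90:q.append(w)
q=np.array(q);print(q.tolist(),q.mean(0))
o=r.get_obs();print(o['clock'],o['tcp_pos'],o['qvel'].round(3))
"
```

```text
fin [479.3 178.4] 80.5 [-35.3   0.8]
[[-102.3, 59.9], [-77.7, 59.9], [-102.5, 37.9], [-78.0, 38.0], [-102.6, -41.3], [-77.7, -41.6], [-102.3, -63.1], [-77.5, -63.6]] [-90.075   -1.7375]
23.725 [ 0.42693914 -0.14943968  0.19757045] [-0.042  0.001 -0.051  0.    -0.008  0.    -0.015]
```

View pics/c9.png

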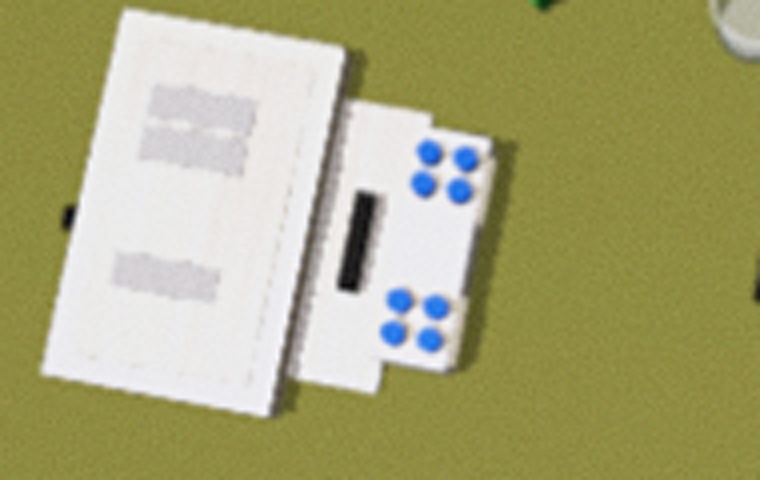

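The bar is still against the face (fin at crop (357,242)). The rack is flush with the bar's other edge, parallel, and centred within about 3 mm (caps at x ≈ 382–480 in the crop). Handing in.

```bash
python3 -c "
from bench import r
print(r.hand_in())"
```

```text
the job is handed in; nothing more can be done
None
```

The job is handed in at about 24 s of the 64 s: the straightedge lies flat against the middle of the warmer's face, the rack stands upright, flush and centred against its other edge, and nothing else was touched; `hand_in()` returned no verdict.

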